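# Clean a flat brush in the knock-out tin and the dust-extraction slot

### The arm

A 7-joint arm with a two-finger parallel gripper is mounted at the origin on the work surface. World frame = base frame: x ahead of the robot, y to its left, z up, the work surface at z = 0. Lengths are in mm, angles in rad, forces in N, time in s.
With the tool pointing down it reaches from about 400 to 875 mm from the base axis. Payload 4.4 kg.
Tool frame: the origin (TCP) lies midway between the tips of the shut fingers; the grasp point (between the pads) lies 19 mm behind it (bot.grip_depth is the distance from the TCP to the grasp point, in mm); z points along the fingers, y is the line along which they close (so a half turn about z gives the same grasp; the last joint's range is limited). The gripper opens to 85 mm and grips with 20 to 120 N. Pads are 22 mm wide; open, the fingers measure 114 mm over their backs; the gripper's body (76 mm by 85 mm) begins 54 mm behind the grasp point. The pads swing forward as they close: fully open they stand 13 mm farther back than shut.
Start: joints at [-1.2, 0.628, 0.038, 1.517, -0.027, 0.996, -0.02], TCP at [274.955, 588.997, 195.613] pointing down, gripper open.
Joint ranges: [-3.06, 3.06], [-0.37, 2.12], [-1.25, 1.32], [0.18, 2.47], [-1.1, 4.24], [0.23, 1.98], [-2.94, 2.94]. Speed limits (rad/s): [2.57, 2.57, 3.14, 3.14, 3.14, 3.14, 3.14].

### API

Orientations are given as a unit quaternion [x, y, z, w].
In Python, from plant import bot, optics gives the robot as it stands. The module is installed in compiled form; this text tells all that it offers.
- The arm moves only by the tool step_arm, never from a script. Its argument "series" is a list of rows, each a list of 5 numbers: the opening in per cent of the stroke, from 0 (shut) to 100 (fully open), then the shift along the tool's x, y, z in cm, then the turn about the tool's z in rad. In form: [[claw, tx, ty, tz, roll], ...]. A call has exactly 8 rows; each row shifts and turns the commanded pose from where the row before left it, along the tool's axes as they then stand; what a row does not reach is not made up. A row lasts 1/8 s, in which the tool goes at most 62.5 mm and 10.7 degrees, less where a joint would pass 70% of its speed; a pose out of reach is approached as far as the arm can. A call is refused whole if a number of a shift passes 6.25 or a number of a turn 0.188, either way. A call with a gripper value outside its range is refused whole. The fingers move at their own pace and stop on an object; "newtons" is the grip in N (left out, the last holds). Time passes only in rows, so rows that do not move let the fingers close, or fill a call up. It gives the time, the measured TCP pose, the force, the opening and the grip force at its end, in the units of the state.
- bot.state(): the state, without advancing time (a new reading comes with each control period).
- optics.camera(name): name is "scene" or "side" or "wrist"; returns (picture, depth): 480x640x3 uint8, red, green, blue; 480x640 float32, mm along the optical axis (not along the pixel's ray), 0 where there is no reading.
- optics.camera_params(name): a dict with "camera_matrix" (3x3 intrinsics, pixels), "k1" (the pictures are not rectified: a ray, as slopes to the right and down, at radius r is drawn at 1 + k1 r^2 times it, then the intrinsics apply), "T" (4x4, takes a point from camera to world coordinates); the wrist camera has in their place "mount" (4x4, takes a point from camera to tool coordinates, whose origin is the TCP and whose axes are the flange's). Camera axes: x right, y down, z forward; pixel columns grow to the right and rows downward; lengths in mm; the calibration is good to about 2 mm. A picture is of the moment at which its call begins: read the wrist's pose just before it. camera_params takes no time and is no camera call.
- bot.hand_in(): hands the job in; it is judged then, once.
The state is a dict: "t": time; "joint_pos": joint angles; "joint_vel": joint speeds; "effort": joint torques, N m; "tcp_pos": TCP position; "tool_rot": TCP orientation; "force": force on the tool from outside, world axes, zero at the start; "moment": the same for the moment, N m; "finger_gap": finger opening in mm; "gripper_force": force on a finger pad.
Only numpy, scipy, OpenCV 4.12 (cv2) and the standard library are available. Lean on these libraries where they do the work, as an engineer would, in place of code of your own. Each camera call takes 0.05 s, during which the arm holds its last target. There are 200 camera calls.

### The job

Clean the pigment dust off the flat brush: take it by the handle out of the wooden stand and work it bristles-down inside the empty tin, from near the bottom up to just below the rim and back down to near the bottom. Then pass it bristles-down through the narrow slot in the lid of the grey extraction box until the bristles are wholly below the lid but clear of the box's floor, and finish while holding it there, still gripped, upright, still and not pressed hard against the edges of the slot. Leave the tin standing about where it is, and leave the paint pot, mug and palette alone.

Things in the scene. Friction and masses are not known exactly. Their poses are not given: they have to be found in the camera images.
- brush_grip (a point): Middle of the light wooden handle of the loose flat brush, which stands upright, bristles down, in the stand's pocket: 150 mm above the bristle tip, 30 mm below the handle's top end. Handle 24 mm wide (y) x 12 mm thick (x), from 75 to 180 mm above the tip. z points up along the brush. Grip its two broad faces, closing along x; a half turn about z makes no difference.
- brush_tip (a point): Centre of the bristle end of the brush, its lowest point; same axes as brush_grip. The head is a rigid flat block 36 mm wide (y) x 12 mm thick (x): dark bristles 0 to 47 mm and steel ferrule 47 to 75 mm above this point.
- stand_top (a point): Middle of the pocket's mouth in the top of the fixed brush stand, a wooden block 100 (x) x 120 (y) x 60 mm high. The pocket is 18 mm (x) x 42 mm (y), 54 mm deep, so that the brush stands in it with 3 mm play on each side and its tip 6 mm above the table. z up.
- tin_floor (a point): Centre of the inner floor of the empty open round steel tin: loose, 0.2 kg, outer diameter 92 mm, inner diameter 86 mm, 110 mm high; this point is 5 mm above the table, 105 mm below the rim. z up.
- slot (a point): Centre of the slot, at the upper face of the lid of the fixed grey extraction box (150 x 150 mm, lid top 110 mm above the table, bare aluminium lid 5 mm thick; hollow, inner floor 105 mm below this point). Slot 16 mm (x) x 40 mm (y): 2 mm clearance all round the brush head. z up, y along the slot's length.
- tin: The tin itself; origin at the centre of its underside.
- brush: The flat brush, 180 mm long, about 60 g; origin at the centre of its bristle end, the same point and axes as brush_tip.
- extractor: The extraction box; origin at the centre of its underside, on the table; axes as slot. A hose stub sticks out 30 mm on its +x side and a small knob 12 mm on its -x side, both well below the lid.
- pot: Bystander: lidded paint pot, diameter 68 mm, 65 mm high, loose; origin under its centre.
- mug: Bystander: white mug, diameter 80 mm, 90 mm high, loose; origin under its centre.
- palette: Bystander: round white porcelain palette, diameter 120 mm, 8 mm thick, loose; origin under its centre.

How it is judged (in metres and radians):
On the way, in this order (a step that is already met when the one before it is completed fails the run):
1. the brush, held, has its tip inside the tin within 40 mm of its floor (horizontal distance between brush_tip and tin_floor below 0.043 m and z of brush_tip in the frame of tin_floor between -0.005 and 0.04 m and contact force between the fingers and brush above 0.5 N), for 0.05 s.
2. the brush, held, has been raised inside the tin: tip 60 to 105 mm above its floor, still below the rim (horizontal distance between brush_tip and tin_floor below 0.043 m and z of brush_tip in the frame of tin_floor between 0.06 and 0.105 m and contact force between the fingers and brush above 0.5 N), for 0.05 s.
3. the brush is down again: tip inside the tin within 40 mm of its floor (all of step 1), for 0.05 s.
At the end, for the whole second after the job is handed in: Brush tip 46 to 102 mm below the lid top, within 15 mm of the slot centre sideways; brush tilted under 0.15 rad, under 0.03 m/s, gripped (over 1 N) and touching the box with under 8 N; tin upright on the table within 60 mm of its start (z of brush_tip in the frame of slot between -0.102 and -0.046 m and horizontal distance between brush_tip and slot below 0.015 m and angle between brush_tip's own z axis and vertical below 0.15 rad and contact force between the fingers and brush above 1 N and contact force between brush and extractor below 8 N and linear speed of brush below 0.03 m/s and angle between tin's own z axis and vertical below 0.1 rad and height (world z) of tin below 0.01 m and distance of tin from where it was at the start of the episode below 0.06 m); the arm keeps its last pose, push and grip.
It fails at once if pot pushed more than 30 mm (distance of pot from where it was at the start of the episode above 0.03 m).
It fails at once if mug pushed more than 30 mm (distance of mug from where it was at the start of the episode above 0.03 m).
It fails at once if palette pushed more than 30 mm (distance of palette from where it was at the start of the episode above 0.03 m).
It fails at once if tin tipped over (angle between tin's own z axis and vertical above 0.6 rad).
It also fails if it takes over 56 s, if anything falls off the work surface, if the arm or the gripper's body presses on something with over 40 N, if the wrist force passes 120 N, or if a joint passes its speed limit or range.

## Working session

There is one attempt and no reset: what is moved stays moved. The work goes in short steps, Python scripts to look and compute and a tool call to move; the robot and the scene stay as the last step left them, time stands still between calls to the robot, and variables do not carry over. Pictures are saved under pics/ and viewed, at most 10 in all, crops included, and the job is handed in when it is done.

Besides the shell and the picture viewer there is one more tool, called after "Request:" as name(argument=value, ...), one argument or row to a line, values as JSON. step_arm: Moves the arm, as the interface text tells. Its arguments: {"type":"object","properties":{"series":{"type":"array","items":{"type":"array","items":{"type":"number"}}},"newtons":{"type":"number"}},"required":["series"]}

```bash
mkdir -p pics
cat > h.py <<'E'
import numpy as np, cv2
from plant import bot, optics
from scipy.spatial.transform import Rotation as R
def snap(n,wr=False):
    s=bot.state(); im,d=optics.camera(n); p=optics.camera_params(n)
    if 'T' in p: T=np.array(p['T'])
    else:
        W=np.eye(4);W[:3,:3]=R.from_quat(s['tool_rot']).as_matrix();W[:3,3]=s['tcp_pos'];T=W@np.array(p['mount'])
    return im,d,np.array(p['camera_matrix']),float(p['k1']),T
def slopes(uv,K,k1):
    uv=np.asarray(uv,float).reshape(-1,1,2)
    return cv2.undistortPoints(uv,K,np.array([k1,0,0,0,0.])).reshape(-1,2)
def plane(uv,K,k1,T,z):
    s=slopes(uv,K,k1); r=np.c_[s,np.ones(len(s))]@T[:3,:3].T; o=T[:3,3]
    return o+r*((z-o[2])/r[:,2])[:,None]
def cloud(d,K,k1,T):
    v,u=np.mgrid[0:480,0:640]; s=slopes(np.c_[u.ravel(),v.ravel()],K,k1)
    P=np.c_[s,np.ones(len(s))]*d.reshape(-1,1); return (P@T[:3,:3].T+T[:3,3]).reshape(480,640,3)
E
python3 - <<'E'
from h import *
ims=[]
for n in("scene","side","wrist"):
    im,d,K,k1,T=snap(n); np.savez(f'/tmp/{n}.npz',im=im,d=d,K=K,k1=k1,T=T); cv2.imwrite(f'pics/{n}0.png',im[...,::-1]); print(n,T.round(3).tolist(),K[0,0],k1)
s=bot.state();print(s['t'],s['tcp_pos'],s['tool_rot'],s['finger_gap'],s['force'])
E
```

```text
scene [[-0.731, 0.45, -0.512, 1152.345], [0.682, 0.477, -0.555, 606.203], [-0.006, -0.755, -0.656, 833.437], [0.0, 0.0, 0.0, 1.0]] 604.8874801784731 -0.11594614148138017
side [[0.997, -0.036, 0.068, 512.431], [-0.075, -0.628, 0.774, -844.57], [0.015, -0.777, -0.629, 800.819], [0.0, 0.0, 0.0, 1.0]] 588.7958599793247 -0.19792162061768848
wrist [[0.423, 0.866, 0.266, 207.892], [0.906, -0.404, -0.126, 618.726], [-0.002, 0.294, -0.956, 372.723], [0.0, 0.0, 0.0, 1.0]] 430.87413060574727 -0.0681297468021303
0.15 [274.69523555 588.4911787  194.87118138] [ 2.16648742e-01  9.76249317e-01 -7.52369110e-04 -1.68496478e-04] 85.10348478082722 [0.1772526  0.13795313 0.14393853]
```

View pics/scene0.png

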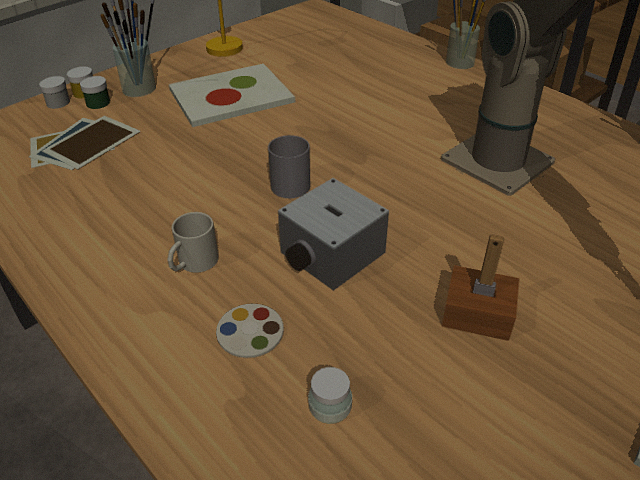

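View pics/side0.png

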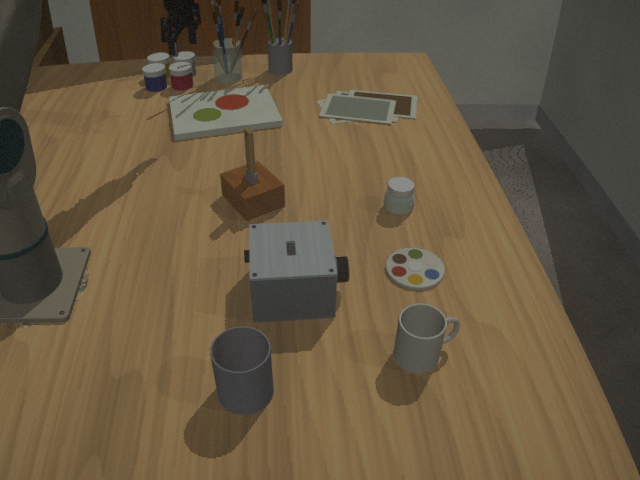

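The scene view shows the tin at (290,165), the box with its slot at (334,210), and the stand at (480,300) with the brush handle top at (496,240). In the side view the tin rim is at (243,350), the slot at (291,247), the brush top at (250,133) and the stand at (252,190).

```bash
cat > m.py <<'E'
from h import *
rois={'scene':dict(lid=(270,170,395,260),tin=(262,130,316,200),stand=(438,255,525,340),brush=(478,230,508,285)),
'side':dict(lid=(240,215,345,290),tin=(205,320,280,412),stand=(215,160,290,220),brush=(240,125,262,175))}
zr=dict(lid=(102,118),tin=(102,118),stand=(53,67),brush=(110,200))
for n in rois:
    f=np.load(f'/tmp/{n}.npz'); K,k1,T=f['K'],float(f['k1']),f['T']; C=cloud(f['d'],K,k1,T)
    for k,(a,b,c,e) in rois[n].items():
        P=C[b:e,a:c].reshape(-1,3); ok=(f['d'][b:e,a:c].ravel()>0)&(P[:,2]>zr[k][0])&(P[:,2]<zr[k][1]); P=P[ok].astype(np.float32)
        r=cv2.minAreaRect(P[:,:2].copy()); 
        print(n,k,len(P),'z',np.percentile(P[:,2],[5,50,95]).round(1),'rect',np.round(r[0],1),np.round(r[1],1),round(r[2],1))
        if k=='brush':
            for z0 in(115,140,165):
                q=P[abs(P[:,2]-z0)<12]; print('  z',z0,q.mean(0).round(1))
            print('  maxz',P[:,2].max())
    # slot: dark pixels on the lid
    g=cv2.cvtColor(f['im'],cv2.COLOR_RGB2GRAY); 
    a,b,c,e={'scene':(318,198,350,222),'side':(282,237,301,260)}[n]
    sub=g[b:e,a:c]; th=(int(sub.min())+int(np.median(sub)))/2; m=(sub<th).astype(np.uint8)
    cs,_=cv2.findContours(m,cv2.RETR_EXTERNAL,cv2.CHAIN_APPROX_NONE); q=max(cs,key=cv2.contourArea).reshape(-1,2)+[a,b]
    X=plane(q,K,k1,T,110)[:,:2].astype(np.float32); r=cv2.minAreaRect(X); print(n,'slot',len(q),np.round(r[0],1),np.round(r[1],1),round(r[2],1))
E
python3 m.py
```

```text
scene lid 4174 z [106.1 109.8 112.1] rect [526.3 -37.3] [155.8 154.5] 1.3
scene tin 412 z [103.  107.9 111.4] rect [ 489.5 -206.1] [244.2  90.6] 52.8
scene stand 2566 z [56.  59.3 62.1] rect [447.2 264.3] [106.6 121.4] 29.9
scene brush 540 z [113.7 153.5 185.6] rect [447.6 264.1] [16.5 23.1] 29.6
  z 115 [451.7 266.  118.4]
  z 140 [451.7 265.9 140.1]
  z 165 [451.2 266.1 164.6]
  maxz 187.75491
scene slot 34 [528.2 -35.2] [12.1 36.3] 1.4
side lid 4696 z [106.2 109.  111.1] rect [525.2 -39.5] [151.1 156.8] 1.4
side tin 591 z [102.5 107.5 110.6] rect [ 440.3 -268.9] [91.2 92.7] 30.3
side stand 1332 z [55.2 59.3 62.2] rect [445.4 260.2] [104.  127.9] 29.8
side brush 286 z [114.2 152.8 184.5] rect [444.7 258.6] [13.7 27.6] 34.5
  z 115 [445.6 254.7 118.6]
  z 140 [444.3 254.7 139.6]
  z 165 [444.2 254.6 164.6]
  maxz 186.33725
side slot 40 [524.4 -39.7] [14.7 37.1] 1.8
```

View pics/wrist0.png

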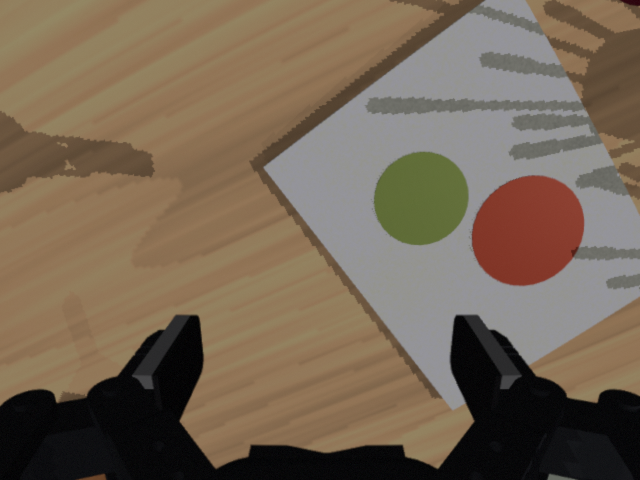

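The wrist view shows only the table and a decoy sheet beside the fingers, with no target in it. Both views agree on these positions:
- **Brush:** about (446,262), yaw about 30°.
- **Slot:** about (526,-37), yaw about 1.4°.
- **Tin:** about (440,-269).

I'll move above the brush next.

Request:
step_arm(
  series=[
    [100, -3.6, -2.8, -1.2, 0],
    [100, -3.6, -2.8, -1.2, 0],
    [100, -3.7, -2.8, -1.2, 0],
    [100, -3.7, -2.8, -1.2, 0],
    [100, -3.7, -2.8, -1.2, 0],
    [100, -3.7, -2.8, -1.2, 0],
    [100, -3.6, -2.8, -1.2, 0],
    [100, -3.6, -2.8, -1.2, 0],
  ],
  newtons=60,
)

```text
t: 1.15
tcp_pos: [445.2, 261.0, 291.9]
tool_rot: [0.217, 0.976, -0.0, -0.0]
force: [0.7, 0.5, -0.3]
finger_gap: 85.9
gripper_force: 0.0
```

Request:
step_arm(
  series=[
    [100, 0, 0, 0, 0.1],
    [100, 0, 0, 0, 0.1],
    [100, 0, 0, 0, 0.1],
    [100, 0, 0, 0, 0.1],
    [100, 0, 0, 0, 0.1],
    [100, 0, 0, 0, 0.1],
    [100, 0, 0, 0, 0],
    [100, 0, 0, 0, 0],
  ],
)

```text
t: 2.15
tcp_pos: [444.6, 262.5, 291.5]
tool_rot: [0.495, 0.869, -0.0, -0.0]
force: [-0.3, 0.3, -0.4]
finger_gap: 85.5
gripper_force: 0.0
```

```bash
cat > w.py <<'E'
from h import *
import sys
im,d,K,k1,T=snap('wrist'); np.savez(f'/tmp/w.npz',im=im,d=d,K=K,k1=k1,T=T); cv2.imwrite(f'pics/{sys.argv[1]}.png',im[...,::-1])
s=bot.state(); Rm=R.from_quat(s['tool_rot']).as_matrix()
print(s['t'],s['tcp_pos'].round(1) if hasattr(s['tcp_pos'],'round') else s['tcp_pos'],'y-yaw',np.degrees(np.arctan2(Rm[1,1],Rm[0,1])).round(2),'zax',Rm[:,2].round(3),s['finger_gap'],s['gripper_force'],s['force'],np.round(s['joint_pos'],2))
C=cloud(d,K,k1,T); np.save('/tmp/C.npy',C)
E
python3 w.py w1
```

```text
2.2 [444.7 262.5 291.5] y-yaw 30.67 zax [-0. -0. -1.] 85.43084925404399 0.0 [-0.29516025  0.97570947 -1.10260555] [-0.75  0.34  0.22  1.76 -0.08  1.06  0.04]
```

View pics/w1.png

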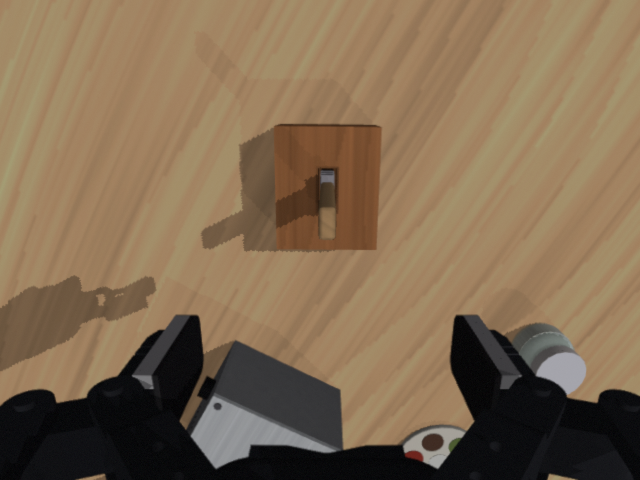

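The wrist view shows the handle at column 327, midway between the fingers (about 327). Its top end is at rows 205–238, inside the stand's pocket. I'll measure it.

Run:
```python
from h import *
C=np.load('/tmp/C.npy'); f=np.load('/tmp/w.npz'); s=bot.state()
Rm=R.from_quat(s['tool_rot']).as_matrix()
B=C[140:260,260:400].reshape(-1,3)
P=B[(B[:,2]>178)&(B[:,2]<195)].astype(np.float32); r=cv2.minAreaRect(P[:,:2].copy()); print(len(P),np.round(r[0],1),np.round(r[1],1),r[2],np.median(P[:,2]))
S=B[(B[:,2]>53)&(B[:,2]<67)].astype(np.float32); r2=cv2.minAreaRect(S[:,:2].copy()); print(np.round(r2[0],1),np.round(r2[1],1),r2[2],np.median(S[:,2]))
for c in(r[0],r2[0]):print(((np.r_[c,0]-np.r_[s['tcp_pos'][:2],0])@Rm).round(1))
```

```text
588 [446.  260.2] [11.8 23.8] 30.822738647460938 185.1879
[449.7 254.6] [100.7 108.1] 30.287443161010742 59.53428
[-2.6  0.  -0. ]
[-9.4  0.3 -0. ]
```

Request:
step_arm(
  series=[
    [100, -0.25, 0, 1.9, 0],
    [100, 0, 0, 2.2, 0],
    [100, 0, 0, 2.2, 0],
    [100, 0, 0, 2.2, 0],
    [100, 0, 0, 2.2, 0],
    [100, 0, 0, 2.2, 0],
    [100, 0, 0, 1.7, 0],
    [100, 0, 0, 0.9, 0],
  ],
)

```text
t: 3.2
tcp_pos: [445.7, 260.1, 135.8]
tool_rot: [0.495, 0.869, -0.0, -0.0]
force: [-0.2, 0.0, -1.0]
finger_gap: 85.5
gripper_force: 0.0
```

Request:
step_arm(
  series=[
    [100, 0, 0, 0, 0],
    [0, 0, 0, 0, 0],
    [0, 0, 0, 0, 0],
    [0, 0, 0, 0, 0],
    [0, 0, 0, 0, 0],
    [0, 0, 0, 0, 0],
    [0, 0, 0, 0, 0],
    [0, 0, 0, 0, 0],
  ],
)

```text
t: 4.2
tcp_pos: [446.5, 260.6, 137.0]
tool_rot: [0.495, 0.869, 0.0, 0.0]
force: [-0.5, -0.2, 5.8]
finger_gap: 10.5
gripper_force: 60.7
```

Request:
step_arm(
  series=[
    [0, 0, 0, -0.8, 0],
    [0, 0, 0, -1.5, 0],
    [0, 0, 0, -2.3, 0],
    [0, 0, 0, -2.5, 0],
    [0, 0, 0, -2.5, 0],
    [0, 0, 0, -2.5, 0],
    [0, 0, 0, -2.0, 0],
    [0, 0, 0, -1.2, 0],
  ],
)

```text
t: 5.2
tcp_pos: [446.3, 260.4, 291.2]
tool_rot: [0.496, 0.869, 0.001, 0.0]
force: [0.5, 0.3, -1.3]
finger_gap: 10.2
gripper_force: 59.9
```

Run:
```python
from h import *
s=bot.state();print(s['tcp_pos'],s['force'],s['moment'],s['gripper_force'],s['finger_gap'])
for n in("scene","side"):
    im,d,K,k1,T=snap(n); np.savez(f'/tmp/{n}1.npz',im=im,d=d,K=K,k1=k1,T=T)
    C=cloud(d,K,k1,T); m=(d>0)&(np.hypot(C[...,0]-446,C[...,1]-261)<30)&(C[...,2]>80)&(C[...,2]<270)
    P=C[m]; 
    for z in range(140,280,12):
        q=P[abs(P[:,2]-z)<6]
        if len(q): print(n,z,len(q),q.mean(0).round(1))
a=cv2.imread('pics/scene0.png')
A=np.load('/tmp/scene1.npz')['im'][...,::-1]; B=np.load('/tmp/side1.npz')['im'][...,::-1]
cv2.imwrite('pics/lift.png',np.hstack([cv2.resize(A[140:340,400:560],(400,500)),cv2.resize(B[50:250,170:330],(400,500))]))
```

```text
[446.2582466  260.37132633 291.24984494] [ 0.51144175  0.33950347 -1.30724958] [ 0.00395729  0.01886227 -0.01134676] 59.91532266139984 10.219124940061755
scene 164 95 [451.7 266.4 165.7]
scene 176 126 [451.6 266.5 176.4]
scene 188 124 [451.7 266.  188.2]
scene 200 135 [451.8 266.1 200.1]
scene 212 132 [451.5 266.4 212.2]
scene 224 145 [451.7 265.9 224.3]
scene 236 136 [450.4 266.4 235.2]
scene 248 98 [451.7 267.2 248.5]
scene 260 98 [452.3 266.1 260.3]
scene 272 35 [452.  266.1 267.9]
side 164 44 [446.6 252.4 165.7]
side 176 59 [445.5 253.8 176. ]
side 188 62 [445.8 254.2 188. ]
side 200 57 [445.5 254.3 199.7]
side 212 67 [445.7 253.6 211.9]
side 224 60 [446.4 254.  223.9]
side 236 66 [446.8 254.3 235.3]
side 248 39 [445.7 255.2 247.8]
side 260 52 [446.2 254.9 260. ]
side 272 21 [446.7 254.1 268.1]
```

View pics/lift.png

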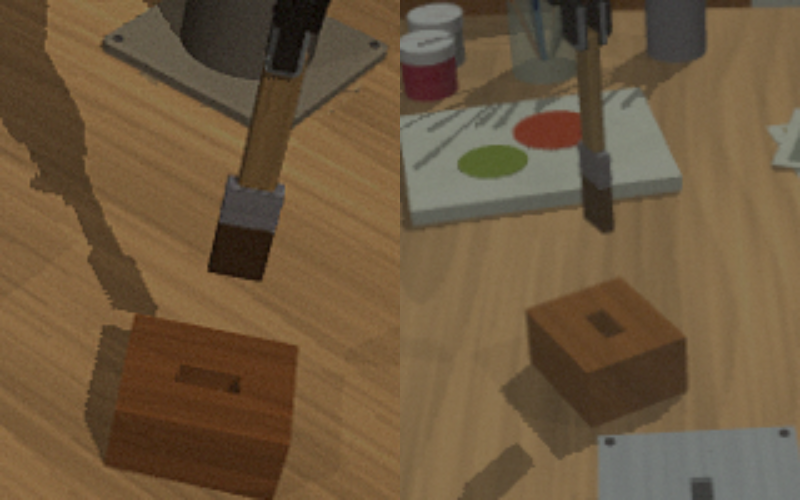

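The crop shows the brush held upright and clear of the stand: tip at about (238,275) in the left half, empty pocket below. The tip is about 131 mm below the TCP. Next I'll carry it over the tin.

Request:
step_arm(
  series=[
    [0, -1.2, -0.7, 0, 0],
    [0, -2.8, -1.7, 0, 0],
    [0, -3.0, -1.8, 0, 0],
    [0, -3.0, -1.8, 0, 0],
    [0, -3.0, -1.8, 0, 0],
    [0, -3.0, -1.8, 0, 0],
    [0, -3.0, -1.8, 0, 0],
    [0, -3.0, -1.8, 0, 0],
  ],
)

```text
t: 6.3
tcp_pos: [443.1, 1.6, 288.8]
tool_rot: [0.496, 0.868, -0.001, -0.001]
force: [0.8, -0.8, -0.6]
finger_gap: 10.3
gripper_force: 59.9
```

Request:
step_arm(
  series=[
    [0, -3.0, -1.8, 0, 0],
    [0, -3.0, -1.8, 0, 0],
    [0, -3.0, -1.8, 0, 0],
    [0, -3.0, -1.8, 0, 0],
    [0, -3.0, -1.8, 0, 0],
    [0, -3.0, -1.8, 0, 0],
    [0, -3.0, -1.8, 0, 0],
    [0, -2.2, -1.3, 0, 0],
  ],
)

```text
t: 7.3
tcp_pos: [440.8, -268.7, 288.6]
tool_rot: [0.497, 0.868, -0.001, -0.001]
force: [0.5, 1.2, -0.2]
finger_gap: 10.1
gripper_force: 59.9
```

Request:
step_arm(
  series=[
    [0, 0, 0, 0, 0.08],
    [0, 0, 0, 0, 0.08],
    [0, 0, 0, 0, 0.08],
    [0, 0, 0, 0, 0.08],
    [0, 0, 0, 0, 0.08],
    [0, 0, 0, 0, 0.07],
    [0, 0, 0, 0, 0.04],
    [0, 0, 0, 0, 0],
  ],
)

```text
t: 8.3
tcp_pos: [442.1, -266.8, 289.1]
tool_rot: [0.699, 0.716, -0.0, -0.001]
force: [-0.5, -0.4, -0.6]
finger_gap: 10.4
gripper_force: 59.9
```

```bash
python3 w.py w2
```

```text
8.35 [ 442.3 -266.8  289.2] y-yaw 1.4 zax [-0.001  0.    -1.   ] 10.501451303466265 59.89301919937134 [-0.81803094  0.12111875 -0.13894822] [ 0.08  0.38  0.58  1.76 -0.23  1.07  0.76]
```

View pics/w2.png

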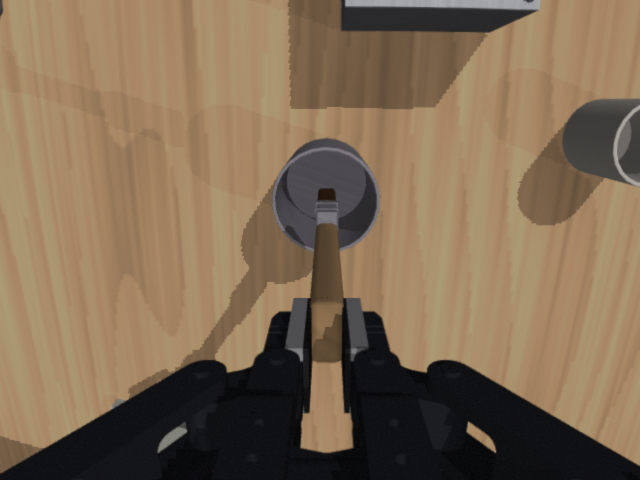

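The wrist view shows the tin rim as an ellipse centred near (327,199), with the brush tip at (327,190) above it and the brush straight between the pads.

Run:
```python
from h import *
C=np.load('/tmp/C.npy'); f=np.load('/tmp/w.npz'); s=bot.state(); Rm=R.from_quat(s['tool_rot']).as_matrix()
B=C[120:270,250:400].reshape(-1,3); P=B[(B[:,2]>103)&(B[:,2]<116)&(np.hypot(B[:,0]-440,B[:,1]+267)>37)].astype(np.float32)
(c,r)=cv2.minEnclosingCircle(P[:,:2].copy()); print(len(P),np.round(c,1),r, cv2.fitEllipse(P[:,:2].copy()), ((np.r_[c,0]-np.r_[s['tcp_pos'][:2],0])@Rm).round(1))
# bristle tip
D=C[180:225,315:340].reshape(-1,3); Q=D[(D[:,2]>140)&(D[:,2]<240)]; 
for z in range(152,240,12):
    q=Q[abs(Q[:,2]-z)<6]; print(z,len(q),q.mean(0).round(1) if len(q) else '')
print(Q[:,2].min())
```

```text
1308 [ 442.3 -269.8] 46.225242614746094 ((442.2369689941406, -269.20733642578125), (88.18534088134766, 88.4686279296875), 179.43869018554688) [-3.1 -0.  -0. ]
152 0 
164 42 [ 442.4 -249.   164.6]
176 58 [ 442.4 -249.2  175.9]
188 65 [ 442.7 -249.1  187.9]
200 65 [ 442.5 -249.   200.1]
212 99 [ 442.8 -249.   212.4]
224 102 [ 442.6 -248.9  224.9]
236 309 [ 442.8 -252.5  232.9]
159.67507950561168
```

Request:
step_arm(
  series=[
    [0, -0.3, 0, 1.2, 0],
    [0, 0, 0, 2.0, 0],
    [0, 0, 0, 2.2, 0],
    [0, 0, 0, 2.2, 0],
    [0, 0, 0, 2.2, 0],
    [0, 0, 0, 2.0, 0],
    [0, 0, 0, 1.3, 0],
    [0, 0, 0, 0.7, 0],
  ],
)

```text
t: 9.35
tcp_pos: [442.5, -269.7, 150.7]
tool_rot: [0.699, 0.715, -0.0, -0.0]
force: [-0.7, -0.3, -0.6]
finger_gap: 10.1
gripper_force: 59.9
```

Request:
step_arm(
  series=[
    [0, 0, 0, 0, 0],
    [0, 0, 0, 0, 0],
    [0, 0, 0, -1.4, 0],
    [0, 0, 0, -2.0, 0],
    [0, 0, 0, -2.0, 0],
    [0, 0, 0, -1.6, 0],
    [0, 0, 0, 0, 0],
    [0, 0, 0, 0, 0],
  ],
)

```text
t: 10.35
tcp_pos: [442.8, -269.4, 221.7]
tool_rot: [0.699, 0.716, 0.0, -0.0]
force: [0.5, -0.2, -1.0]
finger_gap: 10.2
gripper_force: 59.9
```

Request:
step_arm(
  series=[
    [0, 0, 0, 0, 0],
    [0, 0, 0, 0, 0],
    [0, 0, 0, 1.4, 0],
    [0, 0, 0, 2.0, 0],
    [0, 0, 0, 2.0, 0],
    [0, 0, 0, 1.6, 0],
    [0, 0, 0, 0, 0],
    [0, 0, 0, 0, 0],
  ],
)

```text
t: 11.35
tcp_pos: [443.1, -270.0, 151.8]
tool_rot: [0.699, 0.715, -0.0, 0.0]
force: [-0.3, -0.1, -0.4]
finger_gap: 10.3
gripper_force: 59.9
```

Request:
step_arm(
  series=[
    [0, 0, 0, 0, 0],
    [0, 0, 0, 0, 0],
    [0, 0, 0, -1.4, 0],
    [0, 0, 0, -2.4, 0],
    [0, 0, 0, -2.8, 0],
    [0, 0, 0, -2.8, 0],
    [0, 0, 0, -2.8, 0],
    [0, 0, 0, -2.0, 0],
  ],
)

```text
t: 12.35
tcp_pos: [443.2, -270.1, 296.1]
tool_rot: [0.699, 0.715, 0.0, 0.001]
force: [-0.5, -0.0, -1.2]
finger_gap: 10.7
gripper_force: 59.9
```

Request:
step_arm(
  series=[
    [0, 1.5, 0.6, 0, 0],
    [0, 3.0, 1.2, 0, 0],
    [0, 3.5, 1.35, 0, 0],
    [0, 3.5, 1.35, 0, 0],
    [0, 3.5, 1.35, 0, 0],
    [0, 3.0, 1.2, 0, 0],
    [0, 2.0, 1.0, 0, 0],
    [0, 0.5, 0.8, 0, 0],
  ],
)

```text
t: 13.35
tcp_pos: [526.3, -59.6, 292.7]
tool_rot: [0.697, 0.717, -0.0, -0.001]
force: [0.5, -0.2, -0.7]
finger_gap: 10.2
gripper_force: 59.9
```

Request:
step_arm(
  series=[
    [0, 0, 0, 1.0, 0],
    [0, 0, 0, 1.0, 0],
    [0, 0, 0, 0, 0],
    [0, 0, 0, 0, 0],
    [0, 0, 0, 0, 0],
    [0, 0, 0, 0, 0],
    [0, 0, 0, 0, 0],
    [0, 0, 0, 0, 0],
  ],
)

```text
t: 14.35
tcp_pos: [526.5, -62.5, 273.6]
tool_rot: [0.699, 0.716, 0.0, 0.0]
force: [-0.3, 0.3, -1.1]
finger_gap: 10.5
gripper_force: 59.9
```

```bash
python3 w.py w3
```

```text
14.4 [526.5 -62.5 273.6] y-yaw 1.38 zax [ 0.  0. -1.] 10.476248465357566 59.87373411655426 [ 0.10058605  1.01761425 -0.25335317] [-0.3   0.41  0.53  1.75 -0.24  1.04  0.34]
```

View pics/w3.png

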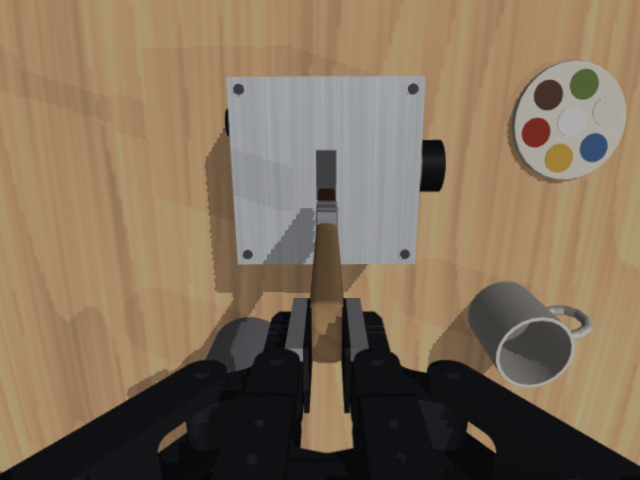

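The wrist view shows the slot at columns 316–336 with its far end at row 150. The brush tip covers the near end at (327,189), and the lid screws are at (238,89), (413,89), (247,254) and (405,254).

```bash
cat > slot.py <<'E'
from h import *
f=np.load('/tmp/w.npz'); im,K,k1,T=f['im'],f['K'],float(f['k1']),f['T']; s=bot.state(); Rm=R.from_quat(s['tool_rot']).as_matrix(); tcp=np.array(s['tcp_pos'])
g=cv2.GaussianBlur(cv2.cvtColor(im,cv2.COLOR_RGB2GRAY),(3,3),0).astype(float)
tool=lambda X:(X-tcp)@Rm
def edge(p,dp,n):  # strongest gradient crossing with parabola
    t=np.arange(n+1); q=np.array(p)+np.outer(t,dp); v=np.array([g[int(b),int(a)] for a,b in q]); gr=abs(np.diff(v)); i=int(gr.argmax())
    o=0
    if 0<i<n-1: a,b,c=gr[i-1:i+2]; o=.5*(a-c)/(a-2*b+c+1e-9)
    return np.array(p)+np.array(dp)*(i+.5+o)
L=[edge((308,r),(1,0),15) for r in range(158,182,2)]; Rr=[edge((328,r),(1,0),15) for r in range(158,182,2)]
top=[edge((c,142),(0,1),16) for c in range(320,334,2)]
for n,e in(('L',L),('R',Rr),('top',top)):
    X=tool(plane(e,K,k1,T,110)); print(n,np.median(X,0).round(2),X.std(0).round(2)); 
    if n!='top': print('  slope dy/dx',np.polyfit(X[:,0],X[:,1],1)[0].round(4))
# lid by cloud
C=np.load('/tmp/C.npy').reshape(-1,3); P=C[(abs(C[:,2]-109)<5)&(abs(C[:,0]-526)<100)&(abs(C[:,1]+37)<100)]; print('lidz',np.median(P[:,2]))
h=im[...,0]; sc=[]
for (u,v) in[(238,89),(413,89),(247,254),(405,254)]:
    w=np.clip(110-g[v-8:v+9,u-8:u+9],0,None); yy,xx=np.mgrid[v-8:v+9,u-8:u+9]; sc.append(((w*xx).sum()/w.sum(),(w*yy).sum()/w.sum()))
X=plane(sc,K,k1,T,110); t=tool(X); print('screws',np.round(sc,1).tolist(),t.round(1).tolist(),'centre',t.mean(0).round(2),'world',X.mean(0).round(1))
print('pitch',np.linalg.norm(t[0]-t[1]).round(1),np.linalg.norm(t[0]-t[2]).round(1),'ang',np.degrees(np.arctan2(t[1]-t[0],1)[0]), 'dirs',(t[1]-t[0]).round(1),(t[2]-t[0]).round(1))
# brush head sides (ferrule/bristle) at known depth: near face x=+18 of the head
e=[]
for r in(191,194,197):
    a=edge((311,r),(1,0),12);b=edge((331,r),(1,0),12);e+=[a,b]
print('brush edges',np.round(e,1).tolist())
Y=slopes(e,K,k1); M=np.linalg.inv(T)
# intersect with plane tool x=+18
o=tool(T[:3,3]); rr=np.c_[Y,np.ones(len(Y))]@T[:3,:3].T@Rm; lam=(18-o[0])/rr[:,0]; print('brush on x=18',(o+rr*lam[:,None]).round(1).tolist())
E
python3 slot.py
```

```text
L [ 26.66  -7.54 163.63] [5.46 0.03 0.  ]
  slope dy/dx -0.0003
R [ 26.66   8.37 163.63] [5.46 0.04 0.  ]
  slope dy/dx -0.0057
top [ 41.75   0.66 163.63] [0.01 3.13 0.  ]
lidz 109.62655600855322
screws [[238.1, 88.8], [412.7, 88.5], [247.2, 254.1], [404.4, 253.8]] [[87.6, -65.9, 163.6], [87.8, 66.2, 163.6], [-44.5, -65.6, 163.6], [-44.2, 66.5, 163.6]] centre [ 21.66   0.32 163.63] world [526.3 -40.9 110. ]
pitch 132.1 132.2 ang 9.575815587329476 dirs [  0.2 132.1   0. ] [-132.2    0.3   -0. ]
brush edges [[316.2, 191.0], [335.2, 191.0], [316.4, 194.0], [335.3, 194.0], [316.4, 197.0], [335.3, 197.0]]
brush on x=18 [[18.0, -6.1, 116.0], [18.0, 7.1, 116.0], [18.0, -5.7, 105.3], [18.0, 6.9, 105.3], [18.0, -5.4, 95.2], [18.0, 6.7, 95.2]]
```

Request:
step_arm(
  series=[
    [0, 0.7, 0, 0, 0],
    [0, 0.8, 0, 0, 0],
    [0, 0.5, 0, 0, 0],
    [0, 0.18, 0, 0, 0],
    [0, 0, 0, 1.0, 0],
    [0, 0, 0, 1.0, 0],
    [0, 0, 0, 0, 0],
    [0, 0, 0, 0, 0],
  ],
)

```text
t: 15.4
tcp_pos: [526.0, -41.1, 253.5]
tool_rot: [0.699, 0.715, -0.0, -0.0]
force: [0.4, 0.1, -0.8]
finger_gap: 10.2
gripper_force: 59.9
```

```bash
python3 w.py w4
python3 - <<'E'
from h import *
im=np.load('/tmp/w.npz')['im'][...,::-1]
cv2.imwrite('pics/w4c.png',cv2.resize(im[150:250,270:385],None,fx=6,fy=6,interpolation=cv2.INTER_CUBIC)[:600])
im,d,K,k1,T=snap('scene'); 
cv2.imwrite('pics/s4c.png',cv2.resize(im[140:260,270:400,::-1],None,fx=5,fy=5,interpolation=cv2.INTER_CUBIC))
E
```

```text
15.45 [526.1 -41.1 253.7] y-yaw 1.35 zax [ 0. -0. -1.] 10.318136782907054 59.86893117427826 [-0.36098062 -0.08387257  0.03452859] [-0.33  0.43  0.52  1.79 -0.25  0.99  0.31]
```

View pics/w4c.png

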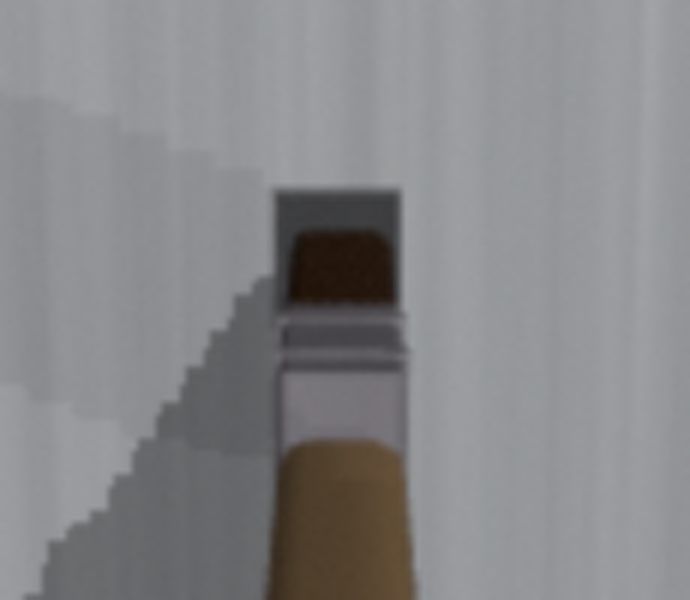

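View pics/s4c.png

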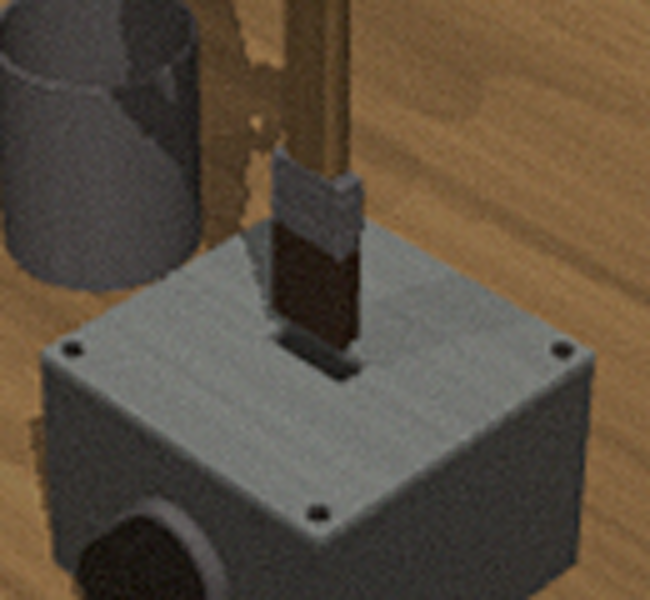

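The wrist crop shows the bristle end (columns 290–392, front edge row 230) over the slot (columns 275–401, far end row 188), almost centred. The scene crop shows the head directly above the slot. I'll check the lengthwise fit numerically.

Run:
```python
from h import *
f=np.load('/tmp/w.npz'); K,k1,T=f['K'],float(f['k1']),f['T']; s=bot.state(); Rm=R.from_quat(s['tool_rot']).as_matrix(); tcp=np.array(s['tcp_pos'])
px=lambda a,b:(270+a/6-.42,150+b/6-.42)
t=lambda p,z:((plane([p],K,k1,T,z)-tcp)@Rm).round(2)
for n,a in(('slot L',(275,215)),('slot R',(401,215)),('slot top',(338,188))): print(n,t(px(*a),110))
for z in(120,122.5,125): print('tip z',z,t(px(341,230),z),t(px(290,260),z+3),t(px(392,260),z+3))
```

```text
slot L [[ 16.99  -7.58 143.78]]
slot R [[ 16.98   8.22 143.78]]
slot top [[ 20.39   0.32 143.78]]
tip z 120 [[ 16.89   0.71 133.78]] [[ 13.77  -5.45 130.78]] [[ 13.77   6.88 130.78]]
tip z 122.5 [[ 17.35   0.71 131.28]] [[ 14.25  -5.4  128.28]] [[ 14.25   6.83 128.28]]
tip z 125 [[ 17.8    0.72 128.78]] [[ 14.74  -5.35 125.78]] [[ 14.74   6.79 125.78]]
```

Request:
step_arm(
  series=[
    [0, 0.06, -0.03, 0, 0],
    [0, 0, 0, 0.5, 0],
    [0, 0, 0, 0.5, 0],
    [0, 0, 0, 0.5, 0],
    [0, 0, 0, 0.5, 0],
    [0, 0, 0, 0.5, 0],
    [0, 0, 0, 0, 0],
    [0, 0, 0, 0, 0],
  ],
)

```text
t: 16.5
tcp_pos: [525.7, -40.2, 228.7]
tool_rot: [0.699, 0.716, 0.0, 0.0]
force: [0.1, -0.6, -1.2]
finger_gap: 10.5
gripper_force: 59.9
```

The tip is in the slot with no force on it. I'll continue down.

Request:
step_arm(
  series=[
    [0, 0, 0, 0.6, 0],
    [0, 0, 0, 0.8, 0],
    [0, 0, 0, 0.9, 0],
    [0, 0, 0, 0.9, 0],
    [0, 0, 0, 0.9, 0],
    [0, 0, 0, 0.9, 0],
    [0, 0, 0, 0.7, 0],
    [0, 0, 0, 0.5, 0],
  ],
)

```text
t: 17.5
tcp_pos: [525.5, -40.2, 166.1]
tool_rot: [0.699, 0.716, -0.0, -0.0]
force: [-0.5, -0.2, -0.5]
finger_gap: 10.1
gripper_force: 59.9
```

Request:
step_arm(
  series=[
    [0, 0, 0, 0, 0],
    [0, 0, 0, 0, 0],
    [0, 0, 0, 0, 0],
    [0, 0, 0, 0, 0],
    [0, 0, 0, 0, 0],
    [0, 0, 0, 0, 0],
    [0, 0, 0, 0, 0],
    [0, 0, 0, 0, 0],
  ],
)

```text
t: 18.5
tcp_pos: [525.6, -40.2, 166.6]
tool_rot: [0.699, 0.716, -0.0, -0.0]
force: [-0.4, 1.3, -1.8]
finger_gap: 10.5
gripper_force: 59.9
```

```bash
python3 w.py w5
python3 - <<'E'
from h import *
s=bot.state();print(s['moment'],s['joint_vel'])
im,d,K,k1,T=snap('side'); C=cloud(d,K,k1,T)
P=C[320:412,205:280].reshape(-1,3);P=P[(P[:,2]>102)&(P[:,2]<118)].astype(np.float32);print('tin',cv2.minAreaRect(P[:,:2].copy()))
cv2.imwrite('pics/f.png',np.hstack([cv2.resize(im[130:430,190:380,::-1],(380,600)),cv2.resize(np.load('/tmp/w.npz')['im'][130:280,275:380,::-1],(420,600))]))
E
```

```text
18.55 [525.6 -40.2 166.6] y-yaw 1.37 zax [-0.  0. -1.] 10.306469357019289 59.87480342388153 [ 1.18984054 -0.48959459 -0.9380103 ] [-0.29  0.53  0.46  1.9  -0.33  0.79  0.38]
[ 0.02812861  0.00649706 -0.00507508] [-7.21556084e-04  2.20147850e-03 -1.14188569e-03 -2.06935733e-03
  7.21757378e-04 -6.04161836e-04  9.23783269e-05]
tin ((440.12176513671875, -268.7876281738281), (90.37025451660156, 93.05062866210938), 24.61223030090332)
```

View pics/f.png

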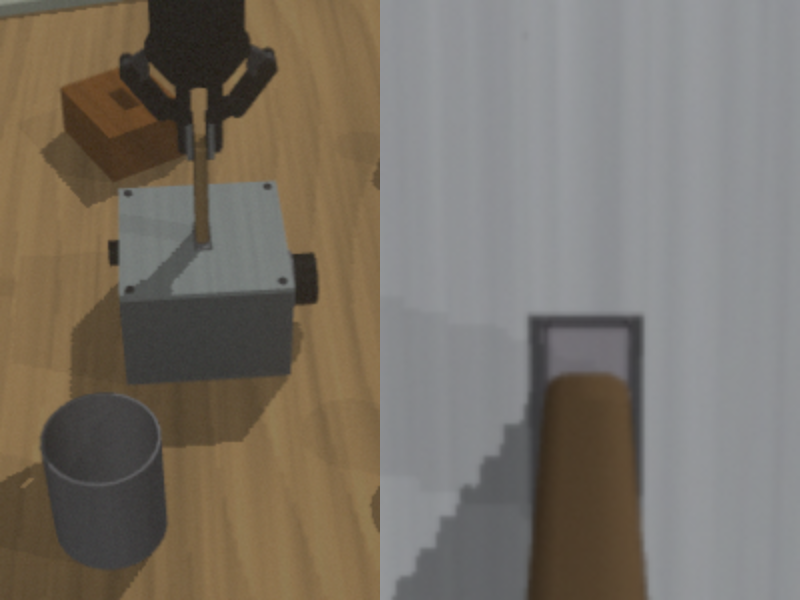

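The crops show the head through the slot with gaps on the visible sides (right half, slot columns 530–642, ferrule 547–632). The tin hasn't moved, and the forces are near zero.

```bash
python3 -c "
from plant import bot
print(bot.hand_in())"
```

```text
the job is handed in; nothing more can be done
None
```

I worked the brush down, up and down again in the tin, then handed the job in with it held still and upright through the slot: tip about 74 mm below the lid top, wrist force under 2 N, tin unmoved. The judge's verdict was not shown.

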